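# Open the photometer's filter compartment

## Robot

A 6-joint arm with a two-finger parallel gripper is mounted at the origin on the work surface. World frame = base frame: x ahead of the robot, y to its left, z up, the work surface at z = 0. Lengths are in mm, angles in rad, forces in N, time in s.
With the tool pointing down it reaches from about 350 to 775 mm from the base axis. Payload 5.5 kg.
Tool frame: the origin (TCP) lies between the finger pads; the fingertips stand 25 mm ahead of it and the grasp point (between the pads) lies 6 mm ahead of it; z points along the fingers, y is the line along which they close (so a half turn about z gives the same grasp; the last joint's range is limited). The gripper opens to 85 mm and grips with 20 to 120 N. Pads are 22 mm wide; open, the fingers measure 114 mm over their backs; the gripper's body (76 mm by 85 mm) begins 54 mm behind the grasp point. The pads swing forward as they close: fully open they stand 13 mm farther back than shut.
Start: joints at [1.129, 0.313, 0.046, 1.304, 0, 1.431], TCP at [170.936, 549.045, 256.323] pointing down, gripper open.
Joint ranges: [-2.76, 2.76], [-0.86, 1.69], [-1.03, 1.26], [-2.2, 2.34], [-1.47, 1.5], [-3.14, 3.14]. Speed limits (rad/s): [2.57, 2.57, 3.14, 3.14, 3.14, 3.14].

## Interface

Orientations are given as a unit quaternion [w, x, y, z].
In Python, from workcell import manip gives the robot as it stands. The module is installed in compiled form; this text tells all that it offers.
- The arm moves only by the tool step_arm, never from a script. Its argument "steps" is a list of rows, each an object of numbers: "x", "y", "z": the shift along the world's x, y, z in m; "ax", "ay", "az": the turn, a rotation vector about the world's x, y, z in rad; "hand": the opening, from 0 (shut) to 1 (fully open). A call has 1 to 12 rows; each row shifts and turns the commanded pose from where the row before left it; what a row does not reach is not made up. A row lasts 1/8 s, in which the tool goes at most 62.5 mm and 10.7 degrees, less where a joint would pass 70% of its speed; a pose out of reach is approached as far as the arm can. A call is refused whole if a number of a shift passes 0.0625 or a number of a turn 0.188, either way. A call with a gripper value outside its range is refused whole. The fingers move at their own pace and stop on an object; "grip_force" is the grip in N (left out, the last holds). Time passes only in rows, so rows that do not move let the fingers close. It gives the time, the measured TCP pose, the force, the opening and the grip force at its end, in the units of the state.
- manip.get_obs(): the state, without advancing time (a new reading comes with each control period).
- manip.grab_frame(name): name is "scene" or "top" or "wrist"; returns the picture (480x640x3 uint8, red, green, blue); there is no depth.
- manip.get_calibration(name): a dict with "fx", "fy", "cx", "cy" (pixels), "R" (3x3) and "t" (3): a world point X has camera coordinates R X + t. Camera axes: x right, y down, z forward; pixel columns grow to the right and rows downward; lengths in mm; the calibration is good to about 2 mm. A picture is of the moment at which its call begins: read the wrist's pose just before it. get_calibration takes no time and is no camera call; for the wrist camera it gives the pose at the moment of the call.
- manip.job_done(): hands the job in; it is judged then, once.
Trained networks look in the newest picture that a camera, given by its name, has taken for a name from the list of things; names that differ only in an ending like _2 or _b are one class to them, and where a whole thing is asked for, a point or a joint stands for the part that bears it (a point fixed in the world has none). Each returns a list of dicts, best first, with "conf" (0 to 1); they miss things now and then, are a little off and sometimes report something else, mostly with a low value. They report only what shows in the picture. A call takes as long as a camera call. They do not tell look-alikes from the thing itself.
- manip.search_frame(name, camera): "xyz" ([x, y, z] in mm, in the coordinates of the camera as it stood for that picture, good to about 4 mm: the middle of the surface that is visible of it).
- manip.spot_point(name, camera): "xyz" ([x, y, z] in mm, in the coordinates of the camera as it stood for that picture, good to about 4 mm: a listed point, or the origin of a listed thing).
The state is a dict: "clock": time; "q": joint angles; "qvel": joint speeds; "joint_torque": joint torques, N m; "ee_pos": TCP position; "orientation": TCP orientation; "force": force on the tool from outside, world axes, zero at the start; "wrist_torque": the same for the moment, N m; "finger_gap": finger opening in mm; "grasp_force": force on a finger pad.
Only numpy, scipy, OpenCV 4.12 (cv2) and the standard library are available. Lean on these libraries where they do the work, as an engineer would, in place of code of your own. Each camera call takes 0.05 s, during which the arm holds its last target. There are 200 camera calls.

## Task

Open the filter compartment of the bench photometer: press its snap tab down all the way so that it stays in, then push the released cover along the guide until the filter well is completely uncovered. Leave the cover lying flat in the guide on top of the instrument; do not lift it, do not force it while the tab is still up, and leave the vials and the other things where they stand.

Things in the scene. Friction and masses are not known exactly. Their poses are not given: they have to be found in the camera images.
- photometer: Slate-grey bench instrument, fixed, 220 (its x) x 280 (its y) x 70 mm high; origin at the centre of its underside, z up, flat top deck at z = 70 mm. A guide for the cover runs along its y axis, centred on x = 0: side rails at x = +-40 to 44 mm and end lips at y = +100 and y = -131 mm, all standing 6 mm above the deck. Flat display and keys near x = -86 mm, y = -120 to 0.
- well (a point): Centre, at deck height, of the filter well: an opening 54 (x) x 52 (y) mm, 30 mm deep, at y = +62 mm of the photometer (y = +36 to +88), with a round filter at its bottom. Hidden under the cover at the start.
- rest (a point): Middle of the plain deck at y = -62 mm of the photometer, in the same guide, where the opened cover can lie. A place in the guide, not a target point.
- tab (a joint): The snap tab's travel straight down in m: 0 = up (locked), 0.008 = all the way in. It resists with about 3 N friction and stays wherever it is pushed; there is no return spring.
- tab_top (a point): Centre of the top of the snap tab, a light grey 28 x 28 mm block beside the guide at x = -64, y = +22 mm of the photometer. Top 18 mm above the deck when up, 10 mm when fully in. Its 6 mm wide tooth bar crosses the guide at y = +18 to +24 mm: up, it stands 6 mm above the deck and blocks the cover; fully in, it lies 2 mm below the deck and the cover passes over it.
- cover: Loose light grey plate, 76 (x) x 72 (y) x 10 mm, about 90 g, with an upright rib on top; origin at the centre of its underside, axes as the photometer's. Seated over the well at x = 0, y = +62, z = 70 mm of the photometer. Released, it slides towards -y, to the end lip at y = -95 mm. The well is completely uncovered once its origin has y below 0.
- rib (a point): Middle of the top edge of the cover's rib. The rib is 50 (x) x 8 (y) mm, centred at y = +20 mm of the cover, from 10 to 27 mm above the cover's underside (97 mm above the table). Behind it (+y) lie 12 mm of cover top; push on its +y face.
- vial_a: Small capped glass vial, 24 mm diameter, 38 mm high, loose, standing on the photometer's deck on its +x side; origin at the centre of its underside. Leave it.
- vial_b: A second such vial on the deck's +x side, further to -y. Leave it.
- flask: Conical glass flask, 68 mm diameter, 100 mm high, on the table just beyond the photometer's -y end. Origin at the centre of its underside. Leave it.
- beaker: Glass beaker, 80 mm diameter, 95 mm high, on the table; origin at the centre of its underside. Leave it.
- jar: White jar with a lid, 68 mm diameter, 100 mm high, on the table; origin at the centre of its underside. Leave it.
- wash: White bottle, 60 mm diameter, 140 mm high, on the table; origin at the centre of its underside. Leave it.
- case: Black closed instrument case, 90 x 140 x 34 mm, on the table; origin at the centre of its underside. Leave it.
Mind the look-alikes: they are no part of the job. Several things have the shape of the cover; the one meant has the colours described above.

How it is judged:
By the outcome, as a careful person would: the job done as asked, in the order asked, and still so for the second after the job is handed in, with the robot touching nothing.
It also fails if it takes over 38 s, if anything falls off the work surface, if the arm or the gripper's body presses on something with over 40 N, if the wrist force passes 120 N, or if a joint passes its speed limit or range.

## Working session

There is one attempt and no reset: what is moved stays moved. The work goes in short steps, Python scripts to look and compute and a tool call to move; the robot and the scene stay as the last step left them, time stands still between calls to the robot, and variables do not carry over. Pictures are saved under pics/ and viewed, at most 10 in all, crops included, and the job is handed in when it is done.

Besides the shell and the picture viewer there is one more tool, called after ">>>" in YAML: its name, and indented under it one key for each argument. step_arm: Moves the arm, as the interface text tells. Its arguments: {"type":"object","properties":{"steps":{"type":"array","items":{"type":"object","properties":{"x":{"type":"number"},"y":{"type":"number"},"z":{"type":"number"},"ax":{"type":"number"},"ay":{"type":"number"},"az":{"type":"number"},"hand":{"type":"number"}}}},"grip_force":{"type":"number"}},"required":["steps"]}

```bash
mkdir -p pics
cat > h.py <<'E'
import numpy as np, cv2
from workcell import manip as m
def cal(c):
    k=m.get_calibration(c); return k,np.array(k['R']),np.array(k['t'])
def snap(c,f=None):
    k=cal(c); im=m.grab_frame(c)
    if f: cv2.imwrite('pics/'+f,im[:,:,::-1])
    return im,k
def toW(p,k): return k[1].T@(np.array(p)-k[2])
def px(X,k):
    c=k[1]@np.array(X)+k[2]; return [k[0]['fx']*c[0]/c[2]+k[0]['cx'],k[0]['fy']*c[1]/c[2]+k[0]['cy']]
def ray(u,v,z,k):
    d=k[1].T@np.array([(u-k[0]['cx'])/k[0]['fx'],(v-k[0]['cy'])/k[0]['fy'],1]); o=-k[1].T@k[2]
    return o+d*(z-o[2])/d[2]
E
python3 - <<'E'
from h import *
np.set_printoptions(precision=1,suppress=True)
for c in ['top','scene']:
    im,k=snap(c,c+'0.png')
    for n in ['photometer','well','rest','tab_top','cover','rib','vial_a','flask']:
        for d in m.spot_point(n,c)[:3]:
            X=toW(d['xyz'],k); print(c,n,round(d['conf'],2),X,np.array(px(X,k)))
print(m.get_obs())
E
```

```text
top photometer 0.69 [503.4 -71.9  -1.2] [343.2 258.3]
top well 0.77 [491.3  -8.6  74.4] [321.  261.3]
top rest 0.86 [ 511.5 -135.2   73.1] [367.2 254.6]
top rest 0.6 [504.2 -71.4  -1.3] [343. 258.]
top tab_top 0.71 [438.  -65.2  89.5] [341.6 281.2]
top tab_top 0.62 [ 607.9 -159.3   71.2] [376.1 219.9]
top tab_top 0.26 [ 328.3 -450.3    2.3] [475.  321.1]
top cover 0.72 [367.4 178.7   0.7] [256.  304.3]
top cover 0.68 [545.  180.1   1.8] [256.9 242.9]
top cover 0.68 [491.7 -10.1  73.3] [321.5 261.2]
top rib 0.72 [492.3   2.5  96.9] [316.7 260.6]
top rib 0.61 [347.8 186.4  29.9] [251.4 311.9]
top rib 0.58 [531.8 189.8  25.5] [252.1 246.8]
top vial_a 0.64 [564.1  34.4  71.1] [305.8 234.8]
top vial_a 0.42 [ 607.9 -159.6   74.5] [376.3 219.7]
top flask 0.65 [ 561.3 -260.7    1.6] [408.4 239.2]
top flask 0.61 [ 330.8 -452.6    2.5] [475.8 320.2]
scene photometer 0.82 [499.7 -71.4   0.3] [296. 257.]
scene well 0.79 [487.2 -12.4  71.4] [314.8 224.5]
scene rest 0.6 [ 510.4 -131.3   64.1] [275.6 245.9]
scene rest 0.2 [435.5 -61.7  89.1] [287.2 213.3]
scene tab_top 0.6 [437.2 -58.8  88.1] [288.
[... 265 characters left out ...]
rib 0.65 [531.2 184.3  24.8] [388.8 227.1]
scene vial_a 0.7 [564.3  29.1  69.9] [345.8 236.8]
scene vial_a 0.45 [ 606.4 -157.    67.7] [284.3 271.5]
scene vial_a 0.22 [ 513.4 -487.8   -2.1] [127.5 319. ]
scene flask 0.62 [ 559.5 -263.5    2.1] [233.  296.4]
scene flask 0.19 [488.6 -14.8  68.9] [314.2 225.8]
{'clock': 0.9, 'q': array([ 1.1,  0.3,  0. ,  1.3, -0. ,  1.4]), 'qvel': array([-0., -0., -0.,  0., -0.,  0.]), 'joint_torque': array([  0. , -48. ,  29.9,  -0. ,  -0. ,  -0. ]), 'ee_pos': array([170.9, 549. , 256.3]), 'orientation': array([0. , 0.2, 1. , 0. ]), 'force': array([ 0.6, -0.5, -0.3]), 'wrist_torque': array([-0., -0., -0.]), 'grasp_force': 0.0, 'finger_gap': 85.33464726312674}
```

Run:
```python
import cv2
a=cv2.imread('pics/top0.png')[180:345,220:440]
cv2.imwrite('pics/c1.png',cv2.resize(a,(800,600),interpolation=cv2.INTER_CUBIC))
```

```text
(no output)
```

View pics/c1.png

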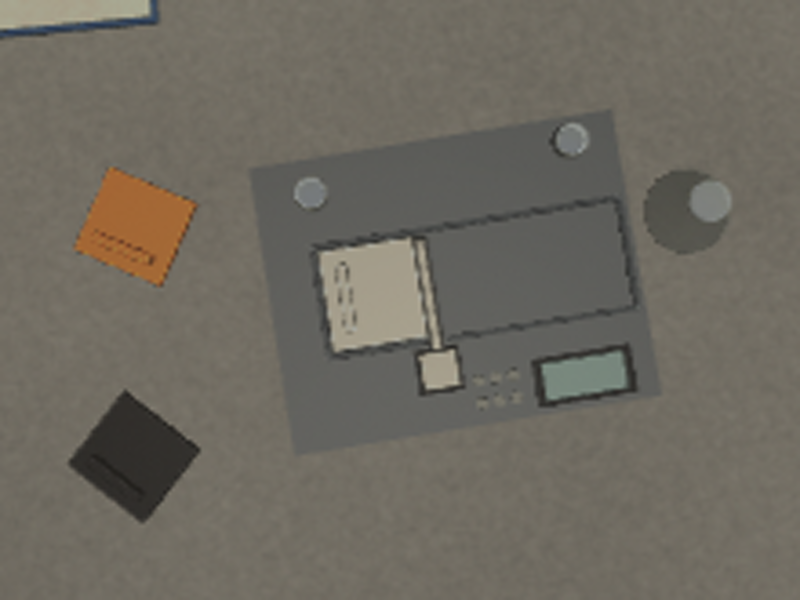

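View pics/scene0.png

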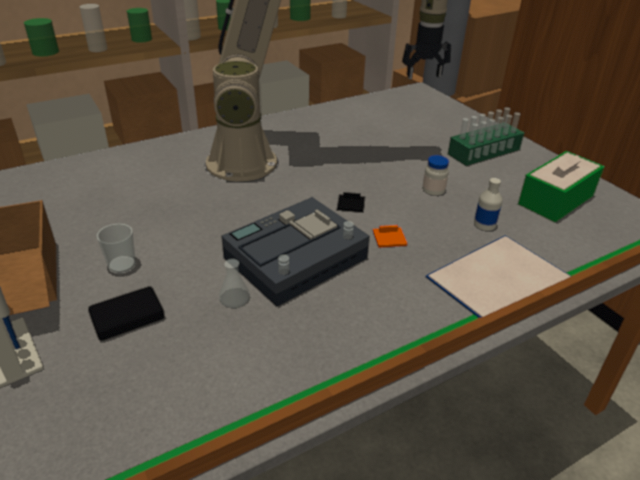

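Light-grey plate on the photometer (top px 321,261) is the cover. The orange (257,243) and black (256,304) plates on the table are look-alikes with the wrong colours. The crop shows the tab at top px (341,281).

Run:
```python
from h import *
from scipy.optimize import least_squares
from scipy.spatial.transform import Rotation as R
np.set_printoptions(precision=2,suppress=True)
k=cal('top'); s=800/220
im=np.array([[250,168],[612,110],[660,395],[295,455]])/s+[220,180]
obj=np.array([[110,140],[110,-140],[-110,-140],[-110,140]])
W=np.array([ray(*p,70,k)[:2] for p in im])
f=lambda p:(np.array(obj)@np.array([[np.cos(p[2]),np.sin(p[2])],[-np.sin(p[2]),np.cos(p[2])]])+p[:2]-W).ravel()
r=least_squares(f,[500,-70,.15]); print(r.x,r.fun)
o=m.get_obs(); q=o['orientation']; M=R.from_quat(q[[1,2,3,0]]).as_matrix(); print(M, np.arctan2(M[1,1],M[0,1]))
c,sn=np.cos(r.x[2]),np.sin(r.x[2])
for n,x,y in [('tab',-64,22),('rib',0,82),('behind',0,105)]: print(n,r.x[0]+c*x-sn*y,r.x[1]+sn*x+c*y)
```

```text
[503.38 -74.15   0.17] [ 0.23  0.62  0.55 -0.09 -0.62 -1.34 -0.16  0.8 ]
[[-0.95  0.3   0.  ]
 [ 0.3   0.95  0.  ]
 [-0.    0.   -1.  ]] 1.268999969074625
tab 436.5610334977071 -63.44855896106971
rib 489.3310003864815 6.632327124635992
behind 485.38914617498847 29.292022298563978
```

>>> step_arm:
  steps:
    - {"x": 0.03,"y": -0.045,"az": -0.09,"hand": 0}
    - {"x": 0.03,"y": -0.05,"az": -0.09,"hand": 0}
    - {"x": 0.03,"y": -0.05,"az": -0.09,"hand": 0}
    - {"x": 0.03,"y": -0.05,"az": -0.09,"hand": 0}
    - {"x": 0.025,"y": -0.055,"az": -0.09,"hand": 0}
    - {"x": 0.025,"y": -0.055,"az": -0.09,"hand": 0}
    - {"x": 0.02,"y": -0.055,"az": -0.09,"hand": 0}
    - {"x": 0.02,"y": -0.055,"az": -0.09,"hand": 0}
    - {"x": 0.02,"y": -0.055,"az": -0.09,"hand": 0}
    - {"x": 0.015,"y": -0.05,"az": -0.09,"hand": 0}
    - {"x": 0.01,"y": -0.05,"az": -0.1,"hand": 0}
    - {"x": 0.01,"y": -0.042,"az": -0.1,"hand": 0}

```text
invalid input at $.steps[0]: expected keys x, y, z, ax, ay, az, hand
```

Run:
```python
from h import *
from scipy.spatial.transform import Rotation as R
np.set_printoptions(precision=2,suppress=True)
c='wrist'
im,k=snap(c,'w1.png')
o=m.get_obs(); q=o['orientation']; M=R.from_quat(q[[1,2,3,0]]).as_matrix(); print(o['ee_pos'],np.arctan2(M[1,1],M[0,1]),M[:,2],o['finger_gap'],o['clock'],o['q'])
for n in ['well','tab_top','cover','rib','vial_a']:
  for d in m.spot_point(n,c)[:2]:
    X=toW(d['xyz'],k); print(n,round(d['conf'],2),X,np.array(px(X,k)))
for X in [(436.6,-63.4,88),(489.3,6.6,97)]: print(px(X,k))
```

```text
[170.93 549.05 256.34] 1.2689765810146834 [ 0.  0. -1.] 85.70779553605159 0.95 [1.13 0.31 0.05 1.3  0.   1.43]
[np.float64(-179.4634574201097), np.float64(643.8456233032894)]
[np.float64(-97.35503172730967), np.float64(674.5312859416581)]
```

View pics/w1.png

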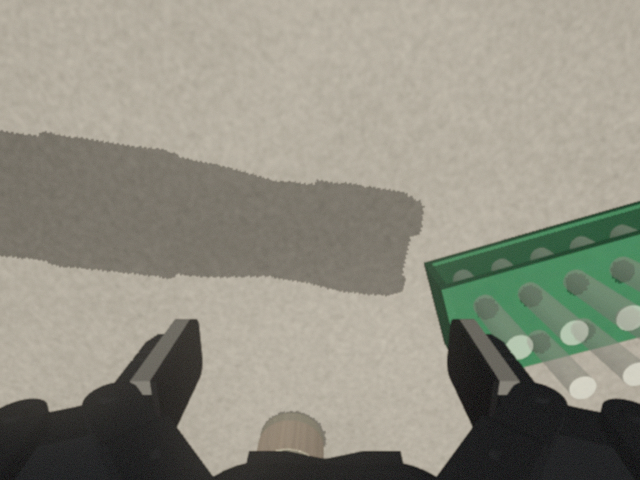

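The move was refused because every row needs all seven keys. The picture only shows the start area, with the tube rack at the right.

>>> step_arm:
  steps:
    - {"x": 0.03,"y": -0.045,"z": 0,"ax": 0,"ay": 0,"az": -0.09,"hand": 0}
    - {"x": 0.03,"y": -0.05,"z": 0,"ax": 0,"ay": 0,"az": -0.09,"hand": 0}
    - {"x": 0.03,"y": -0.05,"z": 0,"ax": 0,"ay": 0,"az": -0.09,"hand": 0}
    - {"x": 0.03,"y": -0.05,"z": 0,"ax": 0,"ay": 0,"az": -0.09,"hand": 0}
    - {"x": 0.025,"y": -0.055,"z": 0,"ax": 0,"ay": 0,"az": -0.09,"hand": 0}
    - {"x": 0.025,"y": -0.055,"z": 0,"ax": 0,"ay": 0,"az": -0.09,"hand": 0}
    - {"x": 0.02,"y": -0.055,"z": 0,"ax": 0,"ay": 0,"az": -0.09,"hand": 0}
    - {"x": 0.02,"y": -0.055,"z": 0,"ax": 0,"ay": 0,"az": -0.09,"hand": 0}
    - {"x": 0.02,"y": -0.055,"z": 0,"ax": 0,"ay": 0,"az": -0.09,"hand": 0}
    - {"x": 0.015,"y": -0.05,"z": 0,"ax": 0,"ay": 0,"az": -0.09,"hand": 0}
    - {"x": 0.01,"y": -0.05,"z": 0,"ax": 0,"ay": 0,"az": -0.1,"hand": 0}
    - {"x": 0.01,"y": -0.042,"z": 0,"ax": 0,"ay": 0,"az": -0.1,"hand": 0}

```text
clock: 2.7
ee_pos: [436.2, -65.0, 256.5]
orientation: [0.0, 0.647, 0.763, 0.0]
force: [-0.2, -0.3, -0.9]
finger_gap: 0.0
grasp_force: 0.0
```

```bash
cat > w.py <<'E'
import sys
from h import *
from scipy.spatial.transform import Rotation as R
np.set_printoptions(precision=2,suppress=True)
c='wrist'
im,k=snap(c,sys.argv[1])
o=m.get_obs(); q=o['orientation']; M=R.from_quat(q[[1,2,3,0]]).as_matrix(); print(o['ee_pos'],np.arctan2(M[1,1],M[0,1]),M[:,2],o['finger_gap'],o['clock'],o['q'],o['force'])
for n in ['well','tab_top','cover','rib','vial_a']:
  for d in m.spot_point(n,c)[:2]:
    X=toW(d['xyz'],k); print(n,round(d['conf'],2),X,np.array(px(X,k)))
for X in [(436.6,-63.4,88),(489.3,6.6,97)]: print(px(X,k))
E
python3 w.py w2.png
```

```text
[437.89 -68.96 256.44] 0.15841556772219254 [ 0. -0. -1.] 0.005033042871833501 2.75 [-0.34  0.06 -0.27  1.24 -0.    1.08] [ 3.71 -3.78  0.41]
tab_top 0.77 [432.16 -60.71  80.08] [319.38 216.11]
cover 0.83 [489.98  -9.91  68.48] [411.5  156.56]
cover 0.19 [ 610.94 -153.89   67.93] [515.04 355.59]
rib 0.91 [486.38   7.42  97.09] [421.01 132.9 ]
vial_a 0.95 [564.92  34.35  73.42] [535.83 110.31]
vial_a 0.59 [ 608.74 -157.72   66.38] [510.32 358.16]
[np.float64(324.927544464136), np.float64(223.54780703953847)]
[np.float64(425.1713235710692), np.float64(135.0017474061559)]
```

View pics/w2.png

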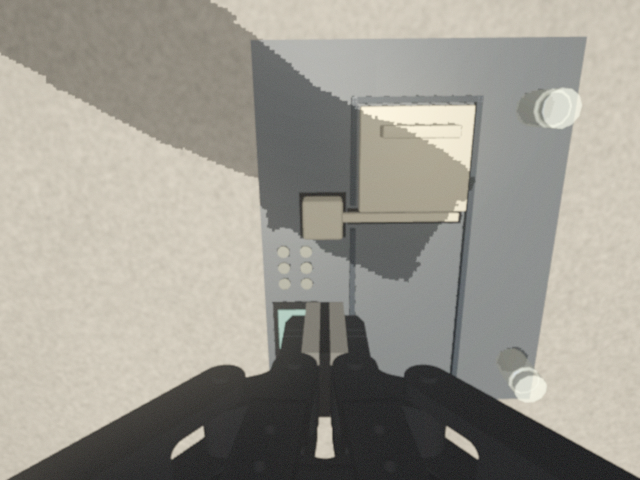

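The wrist picture shows the tab block at px (323,217), the tooth bar to its right, and the light-grey cover with its rib at (421,131). The vials are at the far right.

Run:
```python
from h import *
np.set_printoptions(precision=2,suppress=True)
_,k=snap('wrist'); print(m.get_obs()['ee_pos'],k[2])
for n,u,v,z in [('tab',323,217,88),('rib',421.5,131,97),('corner',252,40,70),('corner2',586,38,70),('coverl',358,107,80),('coverr',475,104,80)]: print(n,ray(u,v,z,k))
print(m.spot_point('tab_top','wrist'),toW(m.spot_point('tab_top','wrist')[0]['xyz'],k))
```

```text
[435.58 -61.99 256.34] [-418.63 -167.77  339.24]
tab [433.68 -56.11  88.  ]
rib [485.19  11.73  97.  ]
corner [368.58  48.7   70.  ]
corner2 [582.95  86.89  70.  ]
coverl [444.11  19.4   80.  ]
coverr [519.63  34.35  80.  ]
[{'xyz': [-1.5, -17.1, 298.3], 'conf': 0.86}] [433.5  -58.62  83.75]
```

>>> step_arm:
  steps:
    - {"x": 0,"y": 0.001,"z": -0.05,"ax": 0,"ay": 0,"az": 0,"hand": 0}
    - {"x": 0,"y": 0,"z": -0.05,"ax": 0,"ay": 0,"az": 0,"hand": 0}
    - {"x": 0,"y": 0,"z": -0.03,"ax": 0,"ay": 0,"az": 0,"hand": 0}
    - {"x": 0,"y": 0,"z": -0.006,"ax": 0,"ay": 0,"az": 0,"hand": 0}
    - {"x": 0,"y": 0,"z": 0,"ax": 0,"ay": 0,"az": 0,"hand": 0}
    - {"x": 0,"y": 0,"z": -0.004,"ax": 0,"ay": 0,"az": 0,"hand": 0}
    - {"x": 0,"y": 0,"z": -0.003,"ax": 0,"ay": 0,"az": 0,"hand": 0}
    - {"x": 0,"y": 0,"z": -0.003,"ax": 0,"ay": 0,"az": 0,"hand": 0}

```text
clock: 4.15
ee_pos: [436.6, -62.2, 110.9]
orientation: [0.001, 0.645, 0.764, 0.0]
force: [-0.1, -0.1, 2.7]
finger_gap: 0.1
grasp_force: 1.5
```

Contact has been made at about 3 N, the tab's friction. I'll keep pressing.

>>> step_arm:
  steps:
    - {"x": 0,"y": 0,"z": -0.002,"ax": 0,"ay": 0,"az": 0,"hand": 0}
    - {"x": 0,"y": 0,"z": -0.002,"ax": 0,"ay": 0,"az": 0,"hand": 0}
    - {"x": 0,"y": 0,"z": -0.001,"ax": 0,"ay": 0,"az": 0,"hand": 0}
    - {"x": 0,"y": 0,"z": 0,"ax": 0,"ay": 0,"az": 0,"hand": 0}

```text
clock: 4.65
ee_pos: [436.3, -62.1, 105.4]
orientation: [0.0, 0.645, 0.764, 0.0]
force: [1.7, -0.7, 1.9]
finger_gap: 0.2
grasp_force: 1.2
```

>>> step_arm:
  steps:
    - {"x": 0,"y": 0,"z": -0.001,"ax": 0,"ay": 0,"az": 0,"hand": 0}
    - {"x": 0,"y": 0,"z": -0.001,"ax": 0,"ay": 0,"az": 0,"hand": 0}
    - {"x": 0,"y": 0,"z": 0,"ax": 0,"ay": 0,"az": 0,"hand": 0}

```text
clock: 5.03
ee_pos: [436.4, -62.1, 104.9]
orientation: [0.001, 0.645, 0.764, 0.0]
force: [-2.6, 0.7, 16.8]
finger_gap: 0.1
grasp_force: 8.3
```

>>> step_arm:
  steps:
    - {"x": 0,"y": 0,"z": -0.001,"ax": 0,"ay": 0,"az": 0,"hand": 0}
    - {"x": 0,"y": 0,"z": 0,"ax": 0,"ay": 0,"az": 0,"hand": 0}
    - {"x": 0,"y": 0,"z": 0.03,"ax": 0,"ay": 0,"az": 0,"hand": 0}
    - {"x": 0,"y": 0,"z": 0.05,"ax": 0,"ay": 0,"az": 0,"hand": 0}
    - {"x": 0,"y": 0,"z": 0.05,"ax": 0,"ay": 0,"az": 0,"hand": 0}
    - {"x": 0,"y": 0,"z": 0,"ax": 0,"ay": 0,"az": 0,"hand": 0}
    - {"x": 0,"y": 0,"z": 0,"ax": 0,"ay": 0,"az": 0,"hand": 0}
    - {"x": 0,"y": 0,"z": 0,"ax": 0,"ay": 0,"az": 0,"hand": 0}

```text
clock: 6.02
ee_pos: [434.7, -61.6, 230.5]
orientation: [-0.002, 0.645, 0.764, -0.001]
force: [0.3, 0.6, 0.1]
finger_gap: 0.1
grasp_force: 0.0
```

```bash
python3 w.py w3.png
```

```text
[434.8  -61.6  230.65] 0.16894200178252208 [-0.  0. -1.] -0.13757729033487032 6.075 [-0.32  0.06 -0.33  1.18 -0.    1.08] [ 0.3   0.81 -0.32]
well 0.29 [491.54 -12.84  65.47] [421.91 171.54]
cover 0.82 [490.96 -11.79  67.42] [422.07 170.21]
rib 0.85 [486.73   7.67  95.58] [433.4 142.2]
vial_a 0.79 [565.14  30.88  71.4 ] [554.87 123.77]
vial_a 0.68 [ 609.29 -153.97   65.18] [526.88 377.88]
[np.float64(327.2792020174862), np.float64(239.84555570804716)]
[np.float64(437.8819517005301), np.float64(145.0081911295613)]
```

View pics/w3.png

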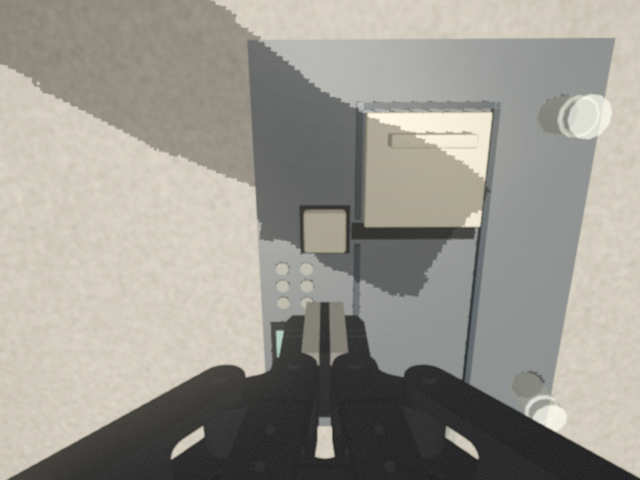

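The picture shows the tooth bar gone into its dark slot (px 355-470, 231), so the tab is in. The cover hasn't moved, and its rib is at (433,141), world about (487,8). Next I'll go behind the rib and down.

>>> step_arm:
  steps:
    - {"x": 0.024,"y": 0.047,"z": 0,"ax": 0,"ay": 0,"az": 0,"hand": 0}
    - {"x": 0.024,"y": 0.047,"z": 0,"ax": 0,"ay": 0,"az": 0,"hand": 0}
    - {"x": 0,"y": 0.001,"z": 0,"ax": 0,"ay": 0,"az": 0,"hand": 0}
    - {"x": 0,"y": 0,"z": -0.04,"ax": 0,"ay": 0,"az": 0,"hand": 0}
    - {"x": 0,"y": 0,"z": -0.04,"ax": 0,"ay": 0,"az": 0,"hand": 0}
    - {"x": 0,"y": 0,"z": -0.025,"ax": 0,"ay": 0,"az": 0,"hand": 0}
    - {"x": 0,"y": 0,"z": 0,"ax": 0,"ay": 0,"az": 0,"hand": 0}
    - {"x": 0,"y": 0,"z": -0.01,"ax": 0,"ay": 0,"az": 0,"hand": 0}
    - {"x": 0,"y": 0,"z": -0.003,"ax": 0,"ay": 0,"az": 0,"hand": 0}
    - {"x": 0,"y": 0,"z": 0,"ax": 0,"ay": 0,"az": 0,"hand": 0}

```text
clock: 7.58
ee_pos: [484.2, 32.9, 114.8]
orientation: [0.0, 0.645, 0.764, 0.0]
force: [-0.3, 0.2, -0.5]
finger_gap: -0.2
grasp_force: 0.0
```

>>> step_arm:
  steps:
    - {"x": 0,"y": 0,"z": -0.004,"ax": 0,"ay": 0,"az": 0,"hand": 0}
    - {"x": 0,"y": 0,"z": 0,"ax": 0,"ay": 0,"az": 0,"hand": 0}
    - {"x": 0.001,"y": -0.006,"z": 0,"ax": 0,"ay": 0,"az": 0,"hand": 0}
    - {"x": 0.001,"y": -0.006,"z": 0,"ax": 0,"ay": 0,"az": 0,"hand": 0}
    - {"x": 0.001,"y": -0.006,"z": 0,"ax": 0,"ay": 0,"az": 0,"hand": 0}
    - {"x": 0.001,"y": -0.006,"z": 0,"ax": 0,"ay": 0,"az": 0,"hand": 0}
    - {"x": 0.001,"y": -0.006,"z": 0,"ax": 0,"ay": 0,"az": 0,"hand": 0}

```text
clock: 8.45
ee_pos: [489.0, 2.7, 110.4]
orientation: [-0.0, 0.645, 0.764, 0.0]
force: [-0.6, 1.3, 2.0]
finger_gap: 0.0
grasp_force: 0.9
```

```bash
python3 w.py w4.png
```

```text
[489.23   2.01 110.39] 0.16838774589836508 [ 0. -0. -1.] -0.25433368852890426 8.5 [-0.16  0.25 -0.42  0.9  -0.    1.24] [ 0.21 -0.06  0.29]
tab_top 0.95 [435.44 -58.99  74.62] [178.53 419.73]
vial_a 0.84 [560.99  33.66  73.21] [519.35 267.88]
[np.float64(169.88954164556176), np.float64(451.7650674442789)]
[np.float64(326.2086187348195), np.float64(331.6854286595185)]
```

View pics/w4.png

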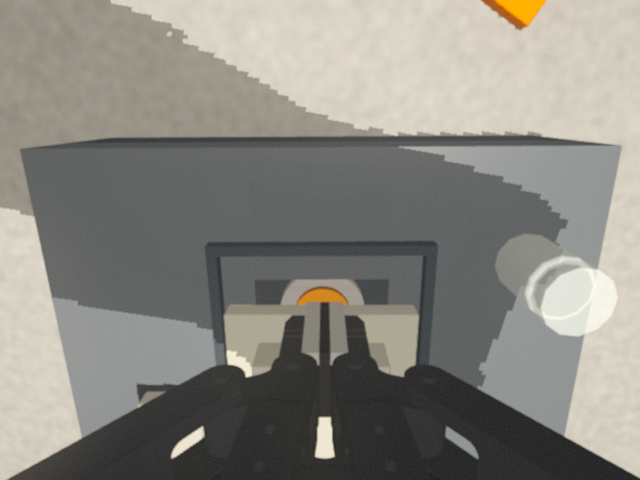

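The cover is sliding straight in the guide. The orange filter shows at (322,297) and the cover's +y edge is at row 310. Pushing on.

>>> step_arm:
  steps:
    - {"x": 0.001,"y": -0.008,"z": 0,"ax": 0,"ay": 0,"az": 0,"hand": 0}
    - {"x": 0.0015,"y": -0.008,"z": 0,"ax": 0,"ay": 0,"az": 0,"hand": 0}
    - {"x": 0.0015,"y": -0.008,"z": 0,"ax": 0,"ay": 0,"az": 0,"hand": 0}
    - {"x": 0.0015,"y": -0.008,"z": 0,"ax": 0,"ay": 0,"az": 0,"hand": 0}
    - {"x": 0.0015,"y": -0.008,"z": 0,"ax": 0,"ay": 0,"az": 0,"hand": 0}
    - {"x": 0.0015,"y": -0.008,"z": 0,"ax": 0,"ay": 0,"az": 0,"hand": 0}
    - {"x": 0.0015,"y": -0.008,"z": 0,"ax": 0,"ay": 0,"az": 0,"hand": 0}
    - {"x": 0.0015,"y": -0.008,"z": 0,"ax": 0,"ay": 0,"az": 0,"hand": 0}
    - {"x": 0.0015,"y": -0.008,"z": 0,"ax": 0,"ay": 0,"az": 0,"hand": 0}
    - {"x": 0.001,"y": -0.006,"z": 0,"ax": 0,"ay": 0,"az": 0,"hand": 0}
    - {"x": 0.001,"y": -0.005,"z": 0,"ax": 0,"ay": 0,"az": 0,"hand": 0}
    - {"x": 0,"y": 0,"z": 0,"ax": 0,"ay": 0,"az": 0,"hand": 0}

```text
clock: 10.25
ee_pos: [504.1, -80.4, 110.4]
orientation: [0.0, 0.645, 0.764, 0.0]
force: [0.2, -0.1, -0.3]
finger_gap: -0.1
grasp_force: 0.0
```

>>> step_arm:
  steps:
    - {"x": -0.001,"y": 0.006,"z": 0,"ax": 0,"ay": 0,"az": 0,"hand": 0}
    - {"x": 0,"y": 0.004,"z": 0,"ax": 0,"ay": 0,"az": 0,"hand": 0}
    - {"x": 0,"y": 0,"z": 0.04,"ax": 0,"ay": 0,"az": 0,"hand": 0}
    - {"x": 0,"y": 0,"z": 0.05,"ax": 0,"ay": 0,"az": 0,"hand": 0}
    - {"x": -0.04,"y": 0.03,"z": 0.05,"ax": 0,"ay": 0,"az": 0,"hand": 0}
    - {"x": -0.04,"y": 0.04,"z": 0,"ax": 0,"ay": 0,"az": 0,"hand": 0}
    - {"x": 0,"y": 0,"z": 0,"ax": 0,"ay": 0,"az": 0,"hand": 0}
    - {"x": 0,"y": 0,"z": 0,"ax": 0,"ay": 0,"az": 0,"hand": 0}

```text
clock: 11.25
ee_pos: [427.9, -3.1, 244.8]
orientation: [0.001, 0.644, 0.765, 0.0]
force: [-0.3, -0.6, 0.6]
finger_gap: -0.2
grasp_force: 0.0
```

```bash
python3 w.py w5.png
python3 - <<'E'
from h import *
im,k=snap('top')
for n in ['cover','rib','well','tab_top']:
  for d in m.spot_point(n,'top')[:3]: print(n,d['conf'],toW(d['xyz'],k).round(1))
a=im[180:345,220:440,::-1]
b=cv2.imread('pics/w5.png')
cv2.imwrite('pics/f.png',np.hstack([cv2.resize(a,(400,300)),cv2.resize(b,(400,300))]))
E
```

```text
[428.17  -3.5  244.54] 0.16939465473847207 [ 0. -0. -1.] -0.2818194834682787 11.3 [-0.2   0.03 -0.32  1.21 -0.    1.21] [ 0.65 -0.5  -0.2 ]
well 0.7 [489.35  -8.07  70.69] [406.64 244.04]
tab_top 0.61 [435.49 -60.5   78.17] [320.75 302.29]
cover 0.78 [ 506.76 -115.32   67.57] [396.68 371.46]
rib 0.78 [503.21 -97.84  98.23] [404.16 375.17]
[np.float64(321.50945941969496), np.float64(312.1347643511443)]
[np.float64(419.19185613779143), np.float64(235.0790934883468)]
cover 0.92 [368.2 176.1  -3.5]
cover 0.79 [5.474e+02 1.807e+02 4.000e-01]
cover 0.66 [ 511.9 -115.1   72.4]
rib 0.95 [514.1 -97.9  96. ]
rib 0.74 [529.7 191.3  25.5]
rib 0.61 [348.4 185.   27.3]
well 0.9 [496.1  -7.8  74.2]
tab_top 0.55 [ 511.2 -133.9   71.6]
```

View pics/f.png

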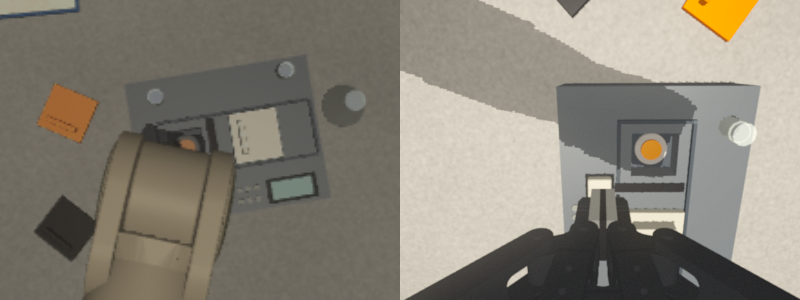

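The well with its orange filter is fully open at (651,149). The cover lies flat in the guide at about y = -42, clear of the lowered tooth, and the vials and flask are where they were.

```bash
python3 -c "
from workcell import manip as m
print(m.job_done())"
```

```text
the job is handed in; nothing more can be done
None
```

I pressed the tab fully in and slid the cover to about y = -42 mm, flat in the guide with the well fully uncovered, touched nothing else, and handed the job in at about 11 s.

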